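Put a guitar-body jig under vacuum

ROBOT

A 6-joint arm with a two-finger parallel gripper is mounted at the origin on the work surface. World frame = base frame: x ahead of the robot, y to its left, z up, the work surface at z = 0. Lengths are in mm, angles in rad, forces in N, time in s.
With the tool pointing down it reaches from about 350 to 775 mm from the base axis. Payload 7.3 kg.
Tool frame: the origin (TCP) lies at the very end of the fingers, on their centre line; the grasp point (between the pads) lies 19 mm behind it; z points along the fingers, y is the line along which they close (so a half turn about z gives the same grasp; the last joint's range is limited). The gripper opens to 92 mm and grips with 3 to 60 N. Pads are 19 mm wide; open, the fingers measure 130 mm over their backs; the gripper's body (75 mm by 190 mm) begins 47 mm behind the grasp point.
Start: joints at [1.047, 0.342, 1.524, -0, 1.275, -0.146], TCP at [193.647, 488.002, 226.741] pointing down, gripper open.
Joint ranges: [-2.53, 2.53], [-0.77, 2.02], [0.04, 2.7], [-1, 4.14], [0.28, 2.66], [-3.11, 3.11]. Speed limits (rad/s): [2.57, 2.57, 3.14, 3.14, 3.14, 3.14].

INTERFACE

Orientations are given as [roll, pitch, yaw] about the fixed x, y, z axes, in that order (R = Rz(yaw) Ry(pitch) Rx(roll)).
In Python, from plant import bot gives the robot as it stands.
- The arm moves only by the tool send_rows, never from a script. Its argument "rows" is a list of rows, each an object of numbers: "x", "y", "z": the shift along the tool's x, y, z in units of 0.2 m (1.0 is 0.2 m); "ax", "ay", "az": the turn, a rotation vector about the tool's x, y, z in units of 60 degrees (1.0 is 60 degrees); "jaw": the opening, from -1 (shut) to 1 (fully open), so that 0 is half open. In form: [{"x": .., "y": .., "z": .., "ax": .., "ay": .., "az": .., "jaw": ..}, ...]. A call has exactly 10 rows; each row is the pose to reach, as a shift and turn from the pose commanded when the call began, along the tool's axes at that moment; what a row does not reach only later rows make up. A row lasts 1/8 s, in which the tool goes at most 62.5 mm and 10.7 degrees, less where a joint would pass 70% of its speed; a pose out of reach is approached as far as the arm can. A call with a number of a shift or a turn outside -1 to 1 is refused whole. A call with a gripper value outside its range is refused whole. The fingers move at their own pace and stop on an object; the grip force is fixed at half the most. Time passes only in rows, so rows that repeat a pose let the fingers close, or fill a call up. It gives the time, the measured TCP pose, the force, the opening and the grip force at its end, in the units of the state.
- bot.get_obs(): the state, without advancing time (a new reading comes with each control period).
- bot.capture(name): name is "scene" or "top" or "wrist"; returns (picture, depth): 420x560x3 uint8, red, green, blue; 420x560 float32, mm along the optical axis (not along the pixel's ray), 0 where there is no reading.
- bot.camera_model(name): a dict with "vertical_fov" (degrees; the focal length in pixels is half the picture's height over the tangent of half this angle, whatever the lens; pixels are square), "cx", "cy" (the principal point, pixels), "k1" (the pictures are not rectified: a ray, as slopes to the right and down, at radius r is drawn at 1 + k1 r^2 times it, then the intrinsics apply), "R" (3x3) and "t" (3): a world point X has camera coordinates R X + t; the wrist camera has in their place "T_tool_cam" (4x4, takes a point from camera to tool coordinates, whose origin is the TCP and whose axes are the flange's). Camera axes: x right, y down, z forward; pixel columns grow to the right and rows downward; lengths in mm; the calibration is good to about 2 mm. A picture is of the moment at which its call begins: read the wrist's pose just before it. camera_model takes no time and is no camera call.
- bot.close_job(): hands the job in; it is judged then, once.
The state is a dict: "time": time; "joint_positions": joint angles; "dq": joint speeds; "tau": joint torques, N m; "tool_pos": TCP position; "tcp_rot": TCP orientation; "contact_force": force on the tool from outside, world axes, zero at the start; "moment": the same for the moment, N m; "grip_width": finger opening in mm; "finger_force": force on a finger pad.
Only numpy, scipy, OpenCV 4.12 (cv2) and the standard library are available. Lean on these libraries where they do the work, as an engineer would, in place of code of your own. Each camera call takes 0.05 s, during which the arm holds its last target. There are 200 camera calls.

TASK

Put the vacuum jig into service: first turn the regulator's knob until its nose points straight at the sliding lock, and slide the lock fully home over it. Then lift the collar on the valve's locking lever, swing the lever right over to its open side and let the collar drop back into the notch there. Leave the things lying about the bench where they are.

Things in the scene. Friction and masses are not known exactly. Their poses are not given: they have to be found in the camera images.
- regulator: vacuum regulator fixed to the bench: an aluminium block 80 (x) x 170 (y) x 50 mm high carrying a pointer knob and a sliding fork lock. Its origin lies at bench height under the knob's axis; the block reaches from y = -45 to y = +125 mm. Its own +y points from the knob to the lock.
- knob_grip (a point): point on the knob's vertical axis, 74 mm above the bench, the middle of its black bar. The bar is 14 mm wide, 40 mm long and stands from 60 to 88 mm above the bench; a narrow nose (6 mm wide, low) sticks out 8 mm beyond one end and is the pointer. The steel dial under the bar has its top 54 mm above the bench. Turns with 0.06 N m of friction and stays where it is left.
- knob (a joint): angle of the knob, rad, 0 to 2.2, growing clockwise seen from above. At 1.2 the nose points straight at the lock (the regulator's own +y), which is the mark; at 0 it is 1.2 rad counter-clockwise of that. The fork passes the bar only within about 0.1 rad of the mark.
- lock_tab (a point): centre of the graspable part of the lock's upright steel tab, 89 mm above the bench: the tab is 10 mm thick (along the regulator's y), 26 mm wide (x) and its top is 106 mm above the bench; its foot is a carriage 50 x 24 mm with its top 72 mm above the bench. With joint lock at 0 it is 102 mm from the knob's axis along the regulator's +y. Two steel prongs, 18 mm apart, reach from the carriage towards the knob, 60 to 70 mm above the bench.
- lock (a joint): travel of the lock, m: 0 = drawn back, 0.040 = home against its stop with its prongs on both sides of the knob's bar; it slides along the regulator's -y, towards the knob. Friction 2 N, stays where it is left. If the knob is off its mark the prongs butt against the bar about 25 mm along.
- valve: lift-collar lever valve fixed to the bench: an aluminium block 115 (x) x 72 (y) x 46 mm high, with two upright steel notched plates between which the lever stands. Origin at bench height under the lever's pivot. The lever swings in its own x-z plane: shut = leaning to its own -x (roughly towards the robot), open = leaning to +x.
- lever_pivot (a point): the lever's pivot, 60 mm above the bench; the pivot axis is the valve's own y. The notched plates reach 48 mm from the pivot.
- lever_ball (a point): centre of the black ball (18 mm across) at the lever's top, 113 mm from the pivot; the line from pivot to ball is the lever's axis.
- lever (a joint): lever angle, rad: 0 = shut, leaning 0.5 rad from the vertical towards the valve's own -x; 1.0 = open, leaning 0.5 rad towards +x, both against a stop. Friction 0.12 N m. Two lugs on the collar sit in a notch at each end, so the lever cannot swing until the collar is lifted along the lever by about 8 mm or more, and must be held up until the lever is over at its far stop.
- collar_grip (a point): centre of the grip part of the dark steel collar that slides on the lever: a cylinder 26 mm across and 28 mm long, 72 mm from the pivot along the lever when down, 85 mm when fully lifted. It moves and tilts with the lever.
- collar (a joint): lift of the collar along the lever, m: 0 = down, lugs seated in a notch; 0.013 = fully lifted against a firm stop. A spring pulls it down: about 6 N when down, 11 N when fully lifted; once released over a notch it returns by itself. If it rests on the plates between the notches it stays about 0.008 up.
- glue_bottle: bystander: a yellow glue bottle, 60 mm across, 150 mm tall; origin under its base
- stain_bottle: bystander: a blue stain bottle, 58 mm across, 130 mm tall; origin under its base
- screw_jar: bystander: a small glass jar with a steel cap, 42 mm across, 60 mm tall, standing near the middle between the two devices; origin under its base
- pickup: bystander: a black guitar pickup lying flat, 40 x 88 x 20 mm; origin under its centre
- screwdriver: bystander: a screwdriver lying flat; origin under its middle
- sanding_block: bystander: a cork sanding block, 55 x 95 x 35 mm; origin under its centre
- bridge: bystander: a flat steel guitar bridge with six saddles, 42 x 82 x 16 mm; origin under its centre

How it is judged:
By the outcome, as a careful person would: the job done as asked, in the order asked, and still so for the second after the job is handed in, with the robot touching nothing.
It also fails if it takes over 61 s, if anything falls off the work surface, if the arm or the gripper's body presses on something with over 40 N, if the wrist force passes 120 N, or if a joint passes its speed limit or range.

## Working session

There is one attempt and no reset: what is moved stays moved. The work goes in short steps, Python scripts to look and compute and a tool call to move; the robot and the scene stay as the last step left them, time stands still between calls to the robot, and variables do not carry over. Pictures are saved under pics/ and viewed, at most 10 in all, crops included, and the job is handed in when it is done.

Besides the shell and the picture viewer there is one more tool, called after "Request:" as name(argument=value, ...) on one line, values as JSON. send_rows: Moves the arm, as the interface text tells. Its arguments: {"type":"object","properties":{"rows":{"type":"array","items":{"type":"object","properties":{"x":{"type":"number","minimum":-1,"maximum":1},"y":{"type":"number","minimum":-1,"maximum":1},"z":{"type":"number","minimum":-1,"maximum":1},"ax":{"type":"number","minimum":-1,"maximum":1},"ay":{"type":"number","minimum":-1,"maximum":1},"az":{"type":"number","minimum":-1,"maximum":1},"jaw":{"type":"number"}}}}},"required":["rows"]}

```bash
ls; mkdir -p pics; cat > h.py <<'E'
import numpy as np, cv2
from scipy.spatial.transform import Rotation as Ro
from plant import bot
def model(n, obs=None):
    m=bot.camera_model(n); f=210/np.tan(np.radians(m["vertical_fov"])/2)
    if "R" in m: R=np.array(m["R"]); t=np.array(m["t"]); Rc=R.T; c=-R.T@t
    else:
        T=np.array(m["T_tool_cam"]); Rt=Ro.from_euler('xyz',obs["tcp_rot"]).as_matrix()
        Rc=Rt@T[:3,:3]; c=Rt@T[:3,3]+np.array(obs["tool_pos"])
    return dict(f=f,cx=m["cx"],cy=m["cy"],k=m["k1"],Rc=Rc,c=c)
def dirs(m,uv):
    uv=np.atleast_2d(np.array(uv,float)); d=(uv-[m["cx"],m["cy"]])/m["f"]
    s=d.copy()
    for _ in range(20): s=d/(1+m["k"]*(s**2).sum(1,keepdims=True))
    return np.c_[s,np.ones(len(s))]
def on_plane(m,uv,z):
    d=dirs(m,uv)@m["Rc"].T; return m["c"]+d*((z-m["c"][2])/d[:,2:])
def cloud(m,depth):
    v,u=np.mgrid[:420,:560]; d=dirs(m,np.c_[u.ravel(),v.ravel()])*depth.reshape(-1,1)
    return (d@m["Rc"].T+m["c"]).reshape(420,560,3)
def proj(m,X):
    p=(np.atleast_2d(X)-m["c"])@m["Rc"]; s=p[:,:2]/p[:,2:]
    return s*(1+m["k"]*(s**2).sum(1,keepdims=True))*m["f"]+[m["cx"],m["cy"]]
def snap(n,tag=None):
    o=bot.get_obs(); p,d=bot.capture(n); m=model(n,o)
    if tag: cv2.imwrite(f"pics/{tag}.png",p[:,:,::-1])
    np.savez(f"{tag or n}.npz",p=p,d=d,**m); return p,d,m
E
python3 - <<'E'
from h import *
o=bot.get_obs(); print(o)
ps=[]
for n in("scene","top"):
    p,d,m=snap(n,n); print(n,m["c"],m["Rc"][:,2],m["f"],m["k"])
E
```

```text
pics
{'time': 0.0, 'joint_positions': array([ 1.04701048e+00,  3.42744125e-01,  1.52501014e+00, -1.70768759e-05,
        1.27539577e+00, -1.46011132e-01]), 'dq': array([-0.00014881,  0.00067586, -0.00086374,  0.00012404,  0.00122169,
       -0.00090638]), 'tau': array([ 1.45356520e-03, -4.31243455e+01, -2.44226807e+01,  7.18191988e-02,
        5.57570206e-02, -1.26895316e-04]), 'tool_pos': array([193.43315311, 487.63147239, 226.03625692]), 'tcp_rot': array([-3.14004947e+00, -2.10431343e-04,  2.76382276e+00]), 'contact_force': array([-0.21327087, -0.81829019, -0.39013024]), 'moment': array([-0.07225023, -0.06438644,  0.02046275]), 'finger_force': 0.0, 'grip_width': 91.69465649417647}
scene [1038.32255433  466.52843223 1042.69032901] [-0.43644243 -0.39074533 -0.81045425] 436.8104802083821 -0.012047887049761464
top [ 179.02625789    2.69076182 1876.38348843] [ 0.18468202 -0.0093265  -0.98275407] 509.14600327313264 -0.02036373149801458
```

View pics/scene.png

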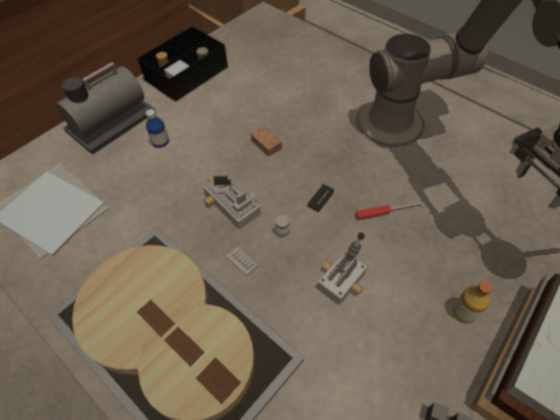

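View pics/top.png

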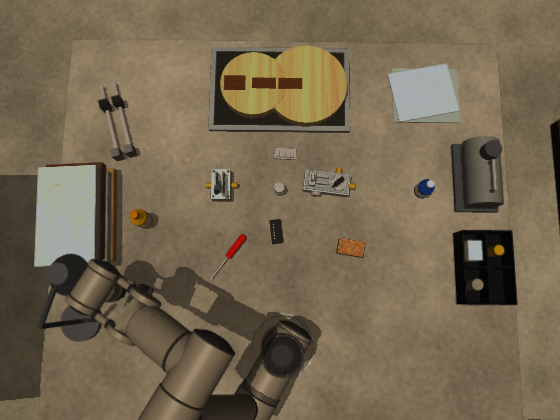

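The scene view shows the regulator near (232,197), the valve near (343,275) and the jar at (282,225). In the top view they are at (328,182), (221,185) and (280,187). Next I'll measure the devices from the depth clouds.

```bash
python3 - <<'E'
import numpy as np,cv2
from h import *
for n,boxes in(("top",dict(reg=(300,165,358,200),valve=(203,165,240,205),jar=(272,180,288,197))),("scene",dict(reg=(195,165,268,230),valve=(310,225,378,305),jar=(270,212,295,240)))):
    z=np.load(n+".npz"); m={k:z[k] for k in("f","cx","cy","k","Rc","c")}; C=cloud(m,z["d"])
    for b,(u0,v0,u1,v1) in boxes.items():
        P=C[v0:v1,u0:u1].reshape(-1,3)
        lo={"reg":(44,54),"valve":(40,50),"jar":(50,70)}[b]
        S=P[(P[:,2]>lo[0])&(P[:,2]<lo[1])]; 
        r=cv2.minAreaRect(S[:,:2].astype(np.float32)); H=P[P[:,2]>75]
        print(n,b,len(S),"rect",np.round(r[0]),np.round(r[1]),round(r[2]),"high",len(H),H.mean(0).round() if len(H) else'',P[:,2].max().round())
    a=C[boxes["reg"][1]:boxes["reg"][3],boxes["reg"][0]:boxes["reg"][2]]
t=cv2.imread("pics/top.png")[155:215,195:365]; s=cv2.imread("pics/scene.png")
A=cv2.resize(t,None,fx=4.7,fy=4.7,interpolation=3)
B=np.hstack([cv2.resize(s[165:230,195:270],(390,310),interpolation=3),cv2.resize(s[225:305,310:380],(390,310),interpolation=3)])
o=np.zeros((600,800,3),np.uint8); o[:A.shape[0],:A.shape[1]]=A[:, :800]; o[285:595,:780]=B; cv2.imwrite("pics/crop.png",o)
E
```

```text
top reg 469 rect [ 585. -160.] [170.  91.] 84 high 105 [ 554. -139.  242.] 1876.0
top valve 307 rect [579. 234.] [ 95. 114.] 89 high 161 [543. 219. 205.] 1876.0
top jar 85 rect [567.  17.] [34. 37.] 42 high 0  71.0
scene reg 639 rect [ 588. -156.] [166.  91.] 84 high 198 [ 628. -101.  162.] 1043.0
scene valve 725 rect [581. 234.] [116.  72.] 1 high 529 [581. 242. 143.] 1043.0
scene jar 152 rect [568.  18.] [37. 36.] 68 high 4 [1038.  467. 1043.] 1043.0
```

View pics/crop.png

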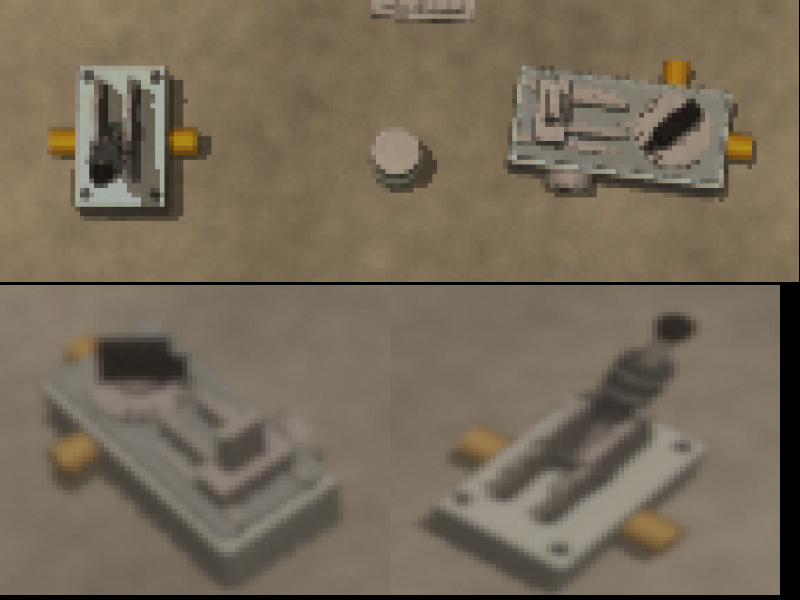

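The top crop shows the valve lever leaning towards the robot, with the ball at crop (103,170). The knob bar runs from (648,155) to (703,105), with its nose towards the lower left, so it needs a clockwise turn of about 0.8 rad. The regulator's lock is on its left side. I'll move towards the devices now.

Request:
send_rows(rows=[{"x":-0.25,"y":-0.06,"z":-0.1,"az":0.1},{"x":-0.5,"y":-0.12,"z":-0.2,"az":0.2},{"x":-0.75,"y":-0.18,"z":-0.3,"az":0.3},{"x":-1,"y":-0.24,"z":-0.4,"az":0.42},{"x":-1,"y":-0.24,"z":-0.4,"az":0.42},{"x":-1,"y":-0.24,"z":-0.4,"az":0.42},{"x":-1,"y":-0.24,"z":-0.4,"az":0.42},{"x":-1,"y":-0.24,"z":-0.4,"az":0.42},{"x":-1,"y":-0.24,"z":-0.4,"az":0.42},{"x":-1,"y":-0.24,"z":-0.4,"az":0.42}])

```text
schema error: expected keys x, y, z, ax, ay, az, jaw
```

Request:
send_rows(rows=[{"x":-0.25,"y":-0.06,"z":-0.1,"ax":0,"ay":0,"az":0.1,"jaw":1},{"x":-0.5,"y":-0.12,"z":-0.2,"ax":0,"ay":0,"az":0.2,"jaw":1},{"x":-0.75,"y":-0.18,"z":-0.3,"ax":0,"ay":0,"az":0.3,"jaw":1},{"x":-1,"y":-0.24,"z":-0.4,"ax":0,"ay":0,"az":0.42,"jaw":1},{"x":-1,"y":-0.24,"z":-0.4,"ax":0,"ay":0,"az":0.42,"jaw":1},{"x":-1,"y":-0.24,"z":-0.4,"ax":0,"ay":0,"az":0.42,"jaw":1},{"x":-1,"y":-0.24,"z":-0.4,"ax":0,"ay":0,"az":0.42,"jaw":1},{"x":-1,"y":-0.24,"z":-0.4,"ax":0,"ay":0,"az":0.42,"jaw":1},{"x":-1,"y":-0.24,"z":-0.4,"ax":0,"ay":0,"az":0.42,"jaw":1},{"x":-1,"y":-0.24,"z":-0.4,"ax":0,"ay":0,"az":0.42,"jaw":1}])

```text
time: 1.35
tool_pos: [361.6, 369.8, 306.7]
tcp_rot: [3.142, -0.0, 2.325]
contact_force: [1.0, 0.9, -0.7]
grip_width: 92.0
finger_force: 0.0
```

```bash
cat >> h.py <<'E'
def to(target,close=None,ref=None):
    "print move to TCP target (mm), closing-line heading, tool down -> tool units"
    o=bot.get_obs(); R=Ro.from_euler('xyz',o["tcp_rot"]).as_matrix(); d=R.T@(np.array(target)-o["tool_pos"])
    print("t",round(o["time"],2),"pos",np.round(o["tool_pos"],1),"rot",np.round(o["tcp_rot"],3),"q",np.round(o["joint_positions"],2))
    print("shift units",np.round(d/200,3),end=" ")
    if close is not None:
        Y=np.array([np.cos(close),np.sin(close),0]); Z=np.array([0,0,-1.]); 
        if Y@R[:,1]<0: Y=-Y
        G=np.c_[np.cross(Y,Z),Y,Z]; print("turn units",np.round((Ro.from_matrix(R.T@G)).as_rotvec()/np.radians(60),3))
E
python3 - <<'E'
from h import *
print(bot.camera_model("wrist")["T_tool_cam"],bot.camera_model("wrist")["vertical_fov"])
to([560,220,330],.75); to([560,-190,330],.75)
E
```

```text
[[ 1.26000640e-04 -9.63590340e-01 -2.67382949e-01  7.11776576e+01]
 [ 9.99999990e-01  1.37102748e-04 -2.28520331e-05 -1.18925451e+00]
 [ 5.86789353e-05 -2.67382943e-01  9.63590348e-01 -1.58014790e+02]
 [ 0.00000000e+00  0.00000000e+00  0.00000000e+00  1.00000000e+00]] 61.2250360126836
t 1.35 pos [361.6 369.8 306.7] rot [ 3.142 -0.     2.325] q [ 0.65  0.28  1.4   0.    1.47 -0.11]
shift units [-1.225  0.211 -0.116] turn units [ 0.    -0.     0.004]
t 1.35 pos [361.6 369.8 306.7] rot [ 3.142 -0.     2.325] q [ 0.65  0.28  1.4   0.    1.47 -0.11]
shift units [-2.72  -1.192 -0.117] turn units [ 0.    -0.     0.004]
```

Request:
send_rows(rows=[{"x":-0.25,"y":0.05,"z":0,"ax":0,"ay":0,"az":0,"jaw":1},{"x":-0.5,"y":0.1,"z":0,"ax":0,"ay":0,"az":0,"jaw":1},{"x":-0.75,"y":0.15,"z":0,"ax":0,"ay":0,"az":0,"jaw":1},{"x":-1,"y":0.2,"z":0,"ax":0,"ay":0,"az":0,"jaw":1},{"x":-1,"y":0.2,"z":0,"ax":0,"ay":0,"az":0,"jaw":1},{"x":-1,"y":0.2,"z":0,"ax":0,"ay":0,"az":0,"jaw":1},{"x":-1,"y":0.2,"z":0,"ax":0,"ay":0,"az":0,"jaw":1},{"x":-1,"y":0.2,"z":0,"ax":0,"ay":0,"az":0,"jaw":1},{"x":-1,"y":0.2,"z":0,"ax":0,"ay":0,"az":0,"jaw":1},{"x":-1,"y":0.2,"z":0,"ax":0,"ay":0,"az":0,"jaw":1}])

```text
time: 2.6
tool_pos: [527.6, 251.3, 306.9]
tcp_rot: [3.141, 0.0, 2.324]
contact_force: [0.4, 0.7, -0.1]
grip_width: 91.5
finger_force: 0.0
```

```bash
python3 - <<'E'
from h import *
snap("wrist","w_valve")
to([520,-190,300],.75)
E
```

```text
t 2.65 pos [527.7 251.2 306.8] rot [3.141 0.    2.324] q [ 0.31  0.41  1.2   0.    1.53 -0.44]
shift units [-1.583 -1.538  0.034] turn units [0.    0.    0.003]
```

Request:
send_rows(rows=[{"x":-0.25,"y":-0.25,"z":0,"ax":0,"ay":0,"az":0,"jaw":1},{"x":-0.5,"y":-0.5,"z":0,"ax":0,"ay":0,"az":0,"jaw":1},{"x":-0.7,"y":-0.7,"z":0,"ax":0,"ay":0,"az":0,"jaw":1},{"x":-0.8,"y":-0.85,"z":0,"ax":0,"ay":0,"az":0,"jaw":1},{"x":-0.8,"y":-1,"z":0,"ax":0,"ay":0,"az":0,"jaw":1},{"x":-0.8,"y":-1,"z":0,"ax":0,"ay":0,"az":0,"jaw":1},{"x":-0.8,"y":-1,"z":0,"ax":0,"ay":0,"az":0,"jaw":1},{"x":-0.8,"y":-1,"z":0,"ax":0,"ay":0,"az":0,"jaw":1},{"x":-0.8,"y":-1,"z":0,"ax":0,"ay":0,"az":0,"jaw":1},{"x":-0.8,"y":-1,"z":0,"ax":0,"ay":0,"az":0,"jaw":1}])

```text
time: 3.9
tool_pos: [491.5, -2.0, 306.6]
tcp_rot: [-3.142, -0.0, 2.325]
contact_force: [0.1, -0.8, -0.8]
grip_width: 91.8
finger_force: 0.0
```

```bash
python3 - <<'E'
from h import *
to([540,-180,260],.75)
E
```

```text
t 3.9 pos [491.5  -2.  306.6] rot [-3.142 -0.     2.325] q [-0.16  0.23  1.46  0.    1.45 -0.91]
shift units [-0.815 -0.432  0.233] turn units [-0.    -0.     0.004]
```

Request:
send_rows(rows=[{"x":-0.2,"y":-0.1,"z":0,"ax":0,"ay":0,"az":0,"jaw":0},{"x":-0.4,"y":-0.2,"z":0,"ax":0,"ay":0,"az":0,"jaw":0},{"x":-0.6,"y":-0.3,"z":0,"ax":0,"ay":0,"az":0,"jaw":0},{"x":-0.8,"y":-0.43,"z":0,"ax":0,"ay":0,"az":0,"jaw":0},{"x":-0.8,"y":-0.43,"z":0,"ax":0,"ay":0,"az":0,"jaw":0},{"x":-0.8,"y":-0.43,"z":0,"ax":0,"ay":0,"az":0,"jaw":0},{"x":-0.8,"y":-0.43,"z":0,"ax":0,"ay":0,"az":0,"jaw":0},{"x":-0.8,"y":-0.43,"z":0,"ax":0,"ay":0,"az":0,"jaw":0},{"x":-0.8,"y":-0.43,"z":0,"ax":0,"ay":0,"az":0,"jaw":0},{"x":-0.8,"y":-0.43,"z":0,"ax":0,"ay":0,"az":0,"jaw":0}])

```text
time: 5.15
tool_pos: [538.1, -177.7, 306.9]
tcp_rot: [3.141, 0.0, 2.324]
contact_force: [0.1, -0.0, 0.2]
grip_width: 46.0
finger_force: 0.0
```

```bash
python3 - <<'E'
from h import *
snap("wrist","w_reg")
a=cv2.imread("pics/w_valve.png");b=cv2.imread("pics/w_reg.png")
cv2.imwrite("pics/both.png",cv2.resize(np.vstack([a,b]),(400,600),interpolation=cv2.INTER_AREA))
E
```

```text
(no output)
```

View pics/w_reg.png

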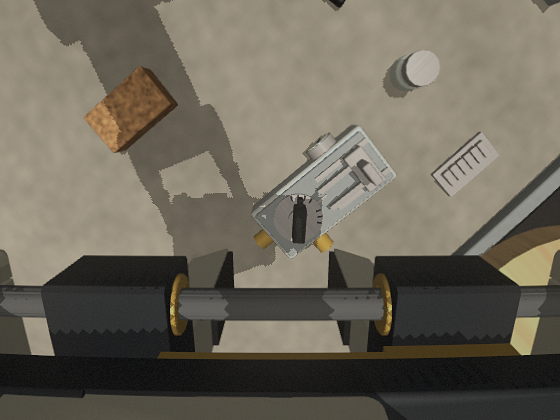

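View pics/w_valve.png

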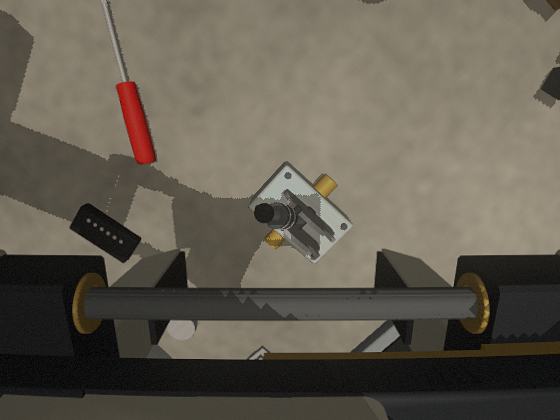

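w_reg shows the knob bar at (299,218), with its nose pointing up at (299,198) and the lock tab at (368,172). w_valve shows the ball at (264,213) and the collar at (286,217). I'll measure all of these.

```bash
python3 - <<'E'
from h import *
def L(n):
    z=np.load(n+".npz"); m={k:z[k] for k in("f","cx","cy","k","Rc","c")}; return z["p"].astype(int),cloud(m,z["d"]),m
v,u=np.mgrid[:420,:560]
def box(a,b,c,d): return (u>a)&(u<c)&(v>b)&(v<d)
p,C,m=L("w_reg"); Z=C[:,:,2]
def rect(M,t):
    S=C[M]; r=cv2.minAreaRect(S[:,:2].astype(np.float32)); print(t,M.sum(),np.round(S.mean(0),1),np.round(r[0],1),np.round(r[1],1),round(r[2],1)); return S
B=box(245,115,405,257)
M=(B&(abs(Z-50)<2.5)).astype(np.uint8); M=cv2.morphologyEx(M,cv2.MORPH_OPEN,np.ones((5,5)))>0
rect(M,"block top")
S=rect(B&(p.max(2)<60)&(Z>82)&(Z<95),"bar top")
w,V=np.linalg.eigh(np.cov(S[:,:2].T)); d=V[:,1]; print("bar heading",np.arctan2(d[1],d[0])%np.pi)
rect(box(270,185,330,255)&(abs(Z-54)<2)&(p.max(2)>90),"dial")
rect(B&(Z>100)&(Z<112)&(u>330),"tab top"); rect(B&(abs(Z-72)<1.8)&(u>330),"carriage"); rect(B&(abs(Z-70)<2)&(u>310),"prong+car")
print("bar z",S[:,2].min(),S[:,2].max())
p,C,m=L("w_valve"); Z=C[:,:,2]
M=(box(240,155,360,265)&(abs(Z-46)<2.5)).astype(np.uint8); M=cv2.morphologyEx(M,cv2.MORPH_OPEN,np.ones((5,5)))>0
rect(M,"valve top"); S=rect(box(250,198,280,228)&(p.max(2)<50)&(Z>140),"ball"); print(np.percentile(S[:,2],98))
S=rect(box(270,195,303,235)&(Z>95)&(Z<150),"collar")
Q=rect(box(280,185,345,262)&(Z>75)&(Z<108),"plates")
E
```

```text
block top 3047 [ 585.3 -159.3   50. ] [ 590.5 -159.9] [159.8  70.3] 83.1
bar top 428 [ 584.6 -198.6   87.7] [ 585.5 -199.4] [13.8 39.8] 40.6
bar heading 2.282901864582164
dial 1195 [ 583.9 -198.5   53.9] [ 586.3 -197.3] [78.2 59.5] 75.8
tab top 236 [ 596.  -104.2  105.4] [ 596.9 -104.2] [ 9.5 25.5] 82.1
carriage 711 [ 593.7 -110.9   71.6] [ 593.6 -126.1] [68.6 49.9] 81.5
prong+car 810 [ 592.4 -123.3   70.5] [ 594.8 -126.3] [69.3 50.9] 83.1
bar z 82.29884696667716 90.12071179880076
valve top 2282 [572.5 243.9  45.9] [578.7 232.2] [114.3  71. ] 1.1
ball 311 [523.7 232.5 166. ] [500.4 260.9] [17.1 92.7] 38.8
168.78428830961158
collar 731 [548.  235.2 126.7] [551.1 230.5] [36.4 37.5] 26.1
plates 917 [579.7 234.7  95.5] [578.5 232.1] [71.1 31.7] 1.2
```

All sizes check out: bar 13.8x39.8, tab 9.5x25.5, valve block 114x71. The regulator heading is about 1.452 and the bar heading 2.283, so the knob is at about 0.37.

```bash
python3 - <<'E'
from h import *
to([585,-199,64],.712)
E
```

```text
t 5.2 pos [ 538.  -177.8  306.8] rot [3.141 0.    2.324] q [-0.45  0.37  1.26  0.    1.51 -1.21]
shift units [-0.238  0.099  1.214] turn units [0.   0.   0.04]
```

Request:
send_rows(rows=[{"x":-0.12,"y":0.05,"z":0.1,"ax":0,"ay":0,"az":0.04,"jaw":-0.26},{"x":-0.238,"y":0.099,"z":0.3,"ax":0,"ay":0,"az":0.04,"jaw":-0.26},{"x":-0.238,"y":0.099,"z":0.5,"ax":0,"ay":0,"az":0.04,"jaw":-0.26},{"x":-0.238,"y":0.099,"z":0.7,"ax":0,"ay":0,"az":0.04,"jaw":-0.26},{"x":-0.238,"y":0.099,"z":0.85,"ax":0,"ay":0,"az":0.04,"jaw":-0.26},{"x":-0.238,"y":0.099,"z":0.95,"ax":0,"ay":0,"az":0.04,"jaw":-0.26},{"x":-0.238,"y":0.099,"z":0.95,"ax":0,"ay":0,"az":0.04,"jaw":-0.26},{"x":-0.238,"y":0.099,"z":0.95,"ax":0,"ay":0,"az":0.04,"jaw":-0.26},{"x":-0.238,"y":0.099,"z":0.95,"ax":0,"ay":0,"az":0.04,"jaw":-0.26},{"x":-0.238,"y":0.099,"z":0.95,"ax":0,"ay":0,"az":0.04,"jaw":-0.26}])

```text
time: 6.45
tool_pos: [585.4, -199.3, 117.6]
tcp_rot: [3.141, 0.001, 2.282]
contact_force: [-0.2, -0.2, 0.5]
grip_width: 33.9
finger_force: 0.0
```

```bash
python3 - <<'E'
from h import *
to([585,-199,64],.712); print(bot.get_obs()["grip_width"])
E
```

```text
t 6.45 pos [ 585.4 -199.3  117.6] rot [3.141e+00 1.000e-03 2.282e+00] q [-0.45  0.61  1.4   0.    1.13 -1.16]
shift units [ 0.003 -0.001  0.268] turn units [ 0.001  0.001 -0.001]
33.88020012668872
```

Request:
send_rows(rows=[{"x":0,"y":0,"z":0.13,"ax":0,"ay":0,"az":0,"jaw":-0.26},{"x":0,"y":0,"z":0.265,"ax":0,"ay":0,"az":0,"jaw":-0.26},{"x":0,"y":0,"z":0.265,"ax":0,"ay":0,"az":0,"jaw":-0.26},{"x":0,"y":0,"z":0.265,"ax":0,"ay":0,"az":0,"jaw":-0.26},{"x":0,"y":0,"z":0.265,"ax":0,"ay":0,"az":0,"jaw":-0.8},{"x":0,"y":0,"z":0.265,"ax":0,"ay":0,"az":0,"jaw":-0.8},{"x":0,"y":0,"z":0.265,"ax":0,"ay":0,"az":0,"jaw":-0.8},{"x":0,"y":0,"z":0.265,"ax":0,"ay":0,"az":0,"jaw":-0.8},{"x":0,"y":0,"z":0.265,"ax":0,"ay":0,"az":0,"jaw":-0.8},{"x":0,"y":0,"z":0.265,"ax":0,"ay":0,"az":0,"jaw":-0.8}])

```text
time: 7.7
tool_pos: [586.4, -198.6, 64.6]
tcp_rot: [3.139, 0.002, 2.282]
contact_force: [3.9, 4.7, 2.5]
grip_width: 13.6
finger_force: 30.0
```

Request:
send_rows(rows=[{"x":0,"y":0.005,"z":0,"ax":0,"ay":0,"az":0.12,"jaw":-0.8},{"x":0,"y":0.005,"z":0,"ax":0,"ay":0,"az":0.24,"jaw":-0.8},{"x":0,"y":0.005,"z":0,"ax":0,"ay":0,"az":0.36,"jaw":-0.8},{"x":0,"y":0.005,"z":0,"ax":0,"ay":0,"az":0.48,"jaw":-0.8},{"x":0,"y":0.005,"z":0,"ax":0,"ay":0,"az":0.6,"jaw":-0.8},{"x":0,"y":0.005,"z":0,"ax":0,"ay":0,"az":0.7,"jaw":-0.8},{"x":0,"y":0.005,"z":0,"ax":0,"ay":0,"az":0.79,"jaw":-0.8},{"x":0,"y":0.005,"z":0,"ax":0,"ay":0,"az":0.79,"jaw":-0.8},{"x":0,"y":0.005,"z":0,"ax":0,"ay":0,"az":0.79,"jaw":-0.8},{"x":0,"y":0.005,"z":0,"ax":0,"ay":0,"az":0.79,"jaw":-0.8}])

```text
time: 8.95
tool_pos: [586.2, -198.6, 64.6]
tcp_rot: [3.14, 0.0, 1.457]
contact_force: [0.0, 1.0, 5.4]
grip_width: 13.6
finger_force: 30.0
```

Request:
send_rows(rows=[{"x":0,"y":0,"z":0,"ax":0,"ay":0,"az":0,"jaw":-0.3},{"x":0,"y":0,"z":0,"ax":0,"ay":0,"az":0,"jaw":-0.3},{"x":0,"y":0,"z":0,"ax":0,"ay":0,"az":0,"jaw":-0.3},{"x":0,"y":0,"z":-0.15,"ax":0,"ay":0,"az":0,"jaw":-0.3},{"x":0.1,"y":0,"z":-0.35,"ax":0,"ay":0,"az":0,"jaw":-0.3},{"x":0.1,"y":0,"z":-0.65,"ax":0,"ay":0,"az":0,"jaw":-0.3},{"x":0.1,"y":0,"z":-0.8,"ax":0,"ay":0,"az":0,"jaw":-0.3},{"x":0.1,"y":0,"z":-0.8,"ax":0,"ay":0,"az":0,"jaw":-0.3},{"x":0.1,"y":0,"z":-0.8,"ax":0,"ay":0,"az":0,"jaw":-0.3},{"x":0.1,"y":0,"z":-0.8,"ax":0,"ay":0,"az":0,"jaw":-0.3}])

```text
time: 10.2
tool_pos: [587.4, -178.4, 221.8]
tcp_rot: [-3.138, -0.001, 1.455]
contact_force: [0.2, -0.0, -0.7]
grip_width: 31.7
finger_force: 0.0
```

```bash
python3 - <<'E'
from h import *
p,d,m=snap("wrist","w_reg2"); p=p.astype(int); C=cloud(m,d); Z=C[:,:,2]
def rect(M,t):
    S=C[M]
    if len(S)<20: print(t,len(S)); return
    r=cv2.minAreaRect(S[:,:2].astype(np.float32)); w,V=np.linalg.eigh(np.cov(S[:,:2].T)); print(t,len(S),np.round(S.mean(0),1),np.round(r[0],1),np.round(r[1],1),round(r[2],1),"head",np.round(np.arctan2(V[1],V[0])%np.pi,3)[1])
B=(abs(C[:,:,0]-590)<45)
Y=C[:,:,1]
rect(B&(p.max(2)<60)&(Z>82)&(Z<95)&(abs(Y+198)<40),"bar"); rect(B&(Z>100)&(Z<112)&(abs(Y+100)<30),"tab")
rect(B&(abs(Z-71)<2.5)&(Y>-165)&(Y<-70),"carr")
to([592,-100,75],1.452)
E
```

```text
bar 713 [ 586.2 -198.3   87.7] [ 586.2 -199.3] [39.5 13.2] 83.1 head 1.458
tab 443 [ 597.3 -104.4  105.7] [ 597.3 -104.5] [ 8.7 25.5] 83.4 head 3.025
carr 1982 [ 595.8 -116.6   71.2] [ 594.8 -126.7] [68.7 50.5] 83.4 head 1.452
t 10.25 pos [ 587.6 -178.5  222. ] rot [-3.139e+00 -1.000e-03  1.455e+00] q [-0.42  0.51  1.27  0.    1.37 -0.3 ]
shift units [ 0.392 -0.021  0.736] turn units [-1.000e-03 -3.000e-03 -1.497e+00]
```

The knob is on the mark (bar heading 1.458 against lock heading 1.452). Next I'll grip the tab across its width in the same orientation.

```bash
python3 - <<'E'
from h import *
to([597.3,-104.5,78])
E
```

```text
t 10.25 pos [ 587.6 -178.5  222. ] rot [-3.139e+00 -1.000e-03  1.455e+00] q [-0.42  0.51  1.27  0.    1.37 -0.3 ]
shift units [0.372 0.008 0.721]
```

Request:
send_rows(rows=[{"x":0.2,"y":0.008,"z":0,"ax":0,"ay":0,"az":0,"jaw":0.09},{"x":0.372,"y":0.008,"z":0.15,"ax":0,"ay":0,"az":0,"jaw":0.09},{"x":0.372,"y":0.008,"z":0.35,"ax":0,"ay":0,"az":0,"jaw":0.09},{"x":0.372,"y":0.008,"z":0.55,"ax":0,"ay":0,"az":0,"jaw":0.09},{"x":0.372,"y":0.008,"z":0.65,"ax":0,"ay":0,"az":0,"jaw":0.09},{"x":0.372,"y":0.008,"z":0.72,"ax":0,"ay":0,"az":0,"jaw":0.09},{"x":0.372,"y":0.008,"z":0.72,"ax":0,"ay":0,"az":0,"jaw":-0.6},{"x":0.372,"y":0.008,"z":0.72,"ax":0,"ay":0,"az":0,"jaw":-0.6},{"x":0.372,"y":0.008,"z":0.72,"ax":0,"ay":0,"az":0,"jaw":-0.6},{"x":0.372,"y":0.008,"z":0.72,"ax":0,"ay":0,"az":0,"jaw":-0.6}])

```text
time: 11.5
tool_pos: [597.6, -105.0, 80.7]
tcp_rot: [-3.141, 0.0, 1.455]
contact_force: [-6.3, 1.1, 5.4]
grip_width: 25.6
finger_force: 30.0
```

```bash
python3 - <<'E'
from h import *
o=bot.get_obs();print(o["grip_width"],o["finger_force"],o["contact_force"]);to([593.2,-140.4,78])
E
```

```text
25.57122069846735 30.0007563829422 [-6.25951535  1.13794089  5.41245896]
t 11.5 pos [ 597.6 -105.    80.7] rot [-3.141  0.     1.455] q [-0.3   0.63  1.47 -0.    1.04 -0.18]
shift units [-0.179 -0.001  0.013]
```

Request:
send_rows(rows=[{"x":-0.03,"y":0,"z":0,"ax":0,"ay":0,"az":0,"jaw":-0.6},{"x":-0.06,"y":0,"z":0,"ax":0,"ay":0,"az":0,"jaw":-0.6},{"x":-0.09,"y":0,"z":0,"ax":0,"ay":0,"az":0,"jaw":-0.6},{"x":-0.12,"y":0,"z":0,"ax":0,"ay":0,"az":0,"jaw":-0.6},{"x":-0.14,"y":0,"z":0,"ax":0,"ay":0,"az":0,"jaw":-0.6},{"x":-0.16,"y":0,"z":0,"ax":0,"ay":0,"az":0,"jaw":-0.6},{"x":-0.175,"y":0,"z":0,"ax":0,"ay":0,"az":0,"jaw":-0.6},{"x":-0.185,"y":0,"z":0,"ax":0,"ay":0,"az":0,"jaw":-0.6},{"x":-0.185,"y":0,"z":0,"ax":0,"ay":0,"az":0,"jaw":-0.6},{"x":-0.185,"y":0,"z":0,"ax":0,"ay":0,"az":0,"jaw":-0.6}])

```text
time: 12.75
tool_pos: [593.5, -139.0, 80.7]
tcp_rot: [-3.14, -0.004, 1.455]
contact_force: [-4.6, 10.3, 7.1]
grip_width: 25.9
finger_force: 30.0
```

Request:
send_rows(rows=[{"x":-0.01,"y":0,"z":0,"ax":0,"ay":0,"az":0,"jaw":-0.6},{"x":-0.02,"y":0,"z":0,"ax":0,"ay":0,"az":0,"jaw":-0.6},{"x":-0.02,"y":0,"z":0,"ax":0,"ay":0,"az":0,"jaw":-0.6},{"x":-0.02,"y":0,"z":0,"ax":0,"ay":0,"az":0,"jaw":-0.6},{"x":-0.02,"y":0,"z":0,"ax":0,"ay":0,"az":0,"jaw":-0.6},{"x":-0.02,"y":0,"z":0,"ax":0,"ay":0,"az":0,"jaw":-0.6},{"x":-0.02,"y":0,"z":0,"ax":0,"ay":0,"az":0,"jaw":-0.6},{"x":-0.02,"y":0,"z":0,"ax":0,"ay":0,"az":0,"jaw":-0.6},{"x":-0.02,"y":0,"z":0,"ax":0,"ay":0,"az":0,"jaw":-0.6},{"x":-0.02,"y":0,"z":0,"ax":0,"ay":0,"az":0,"jaw":-0.6}])

```text
time: 14.0
tool_pos: [593.5, -139.2, 80.8]
tcp_rot: [-3.14, -0.009, 1.456]
contact_force: [-1.2, 23.4, 8.2]
grip_width: 26.0
finger_force: 30.0
```

Request:
send_rows(rows=[{"x":0,"y":0,"z":0,"ax":0,"ay":0,"az":0,"jaw":0.09},{"x":0,"y":0,"z":0,"ax":0,"ay":0,"az":0,"jaw":0.09},{"x":0,"y":0,"z":0,"ax":0,"ay":0,"az":0,"jaw":0.09},{"x":0,"y":0,"z":-0.15,"ax":0,"ay":0,"az":0,"jaw":0.09},{"x":0,"y":0,"z":-0.35,"ax":0,"ay":0,"az":0,"jaw":0.09},{"x":0,"y":0,"z":-0.65,"ax":0,"ay":0,"az":0,"jaw":0.09},{"x":0,"y":0,"z":-0.9,"ax":0,"ay":0,"az":0,"jaw":0.09},{"x":0,"y":0,"z":-0.9,"ax":0,"ay":0,"az":0,"jaw":0.09},{"x":0,"y":0,"z":-0.9,"ax":0,"ay":0,"az":0,"jaw":0.09},{"x":0,"y":0,"z":-0.9,"ax":0,"ay":0,"az":0,"jaw":0.09}])

```text
time: 15.25
tool_pos: [592.9, -145.7, 257.8]
tcp_rot: [-3.138, -0.001, 1.454]
contact_force: [0.9, 0.6, -0.4]
grip_width: 50.0
finger_force: 0.0
```

```bash
python3 - <<'E'
from h import *
p,d,m=snap("wrist","w_reg3"); p=p.astype(int); C=cloud(m,d); Z=C[:,:,2]
def rect(M,t):
    S=C[M]
    if len(S)<20: print(t,len(S)); return
    r=cv2.minAreaRect(S[:,:2].astype(np.float32)); w,V=np.linalg.eigh(np.cov(S[:,:2].T)); print(t,len(S),np.round(S.mean(0),1),np.round(r[0],1),np.round(r[1],1),round(r[2],1),"head",np.round(np.arctan2(V[1],V[0])%np.pi,3)[1])
B=(abs(C[:,:,0]-590)<45)
Y=C[:,:,1]
rect(B&(p.max(2)<60)&(Z>82)&(Z<95)&(abs(Y+198)<40),"bar"); rect(B&(Z>100)&(Z<112)&(abs(Y+130)<50),"tab")
to([592,-100,75],1.452)
E
```

```text
bar 541 [ 586.  -198.    87.7] [ 585.9 -199. ] [39.3 13. ] 83.3 head 1.451
tab 328 [ 593.4 -137.4  105.5] [ 593.5 -137.7] [ 9.5 25.1] 83.5 head 3.015
t 15.3 pos [ 593.  -145.6  258. ] rot [-3.139e+00 -1.000e-03  1.455e+00] q [-0.37  0.49  1.21  0.    1.45 -0.25]
shift units [ 0.225 -0.029  0.915] turn units [-0.002 -0.003 -1.498]
```

The lock is home: the tab is 61.8 mm from the knob axis, 62 expected. Next I'll travel to the valve, turning the tool so it closes along the valve's y.

```bash
cat >> h.py <<'E'
def pose(al,s,t,off=12,P=(579,232.3,60),yaw=0.02):
    h=np.array([np.cos(yaw),np.sin(yaw),0]); k=np.array([0,0,1.]); P=np.array(P,float)
    a=-np.sin(t)*h-np.cos(t)*k; Y=np.cross(k,h); G=np.c_[np.cross(Y,a),Y,a]
    return P+s*(np.sin(al)*h+np.cos(al)*k)+off*a, G
def rel(poses,off0=None):
    o=bot.get_obs(); R=Ro.from_euler('xyz',o["tcp_rot"]).as_matrix(); p0=np.array(o["tool_pos"])
    if off0 is not None: p0,R=off0
    print("t",round(o["time"],2),np.round(o["tool_pos"],1),"q",np.round(o["joint_positions"],2))
    for p,G in poses: print(np.round(R.T@(p-p0)/200,3),np.round(Ro.from_matrix(R.T@G).as_rotvec()/np.radians(60),3))
E
python3 - <<'E'
from h import *
rel([(np.array([560,43,262]),pose(0,0,0)[1]),(np.array([532,231.5,262]),pose(0,0,0)[1])])
E
```

```text
t 15.3 [ 593.  -145.6  258. ] q [-0.37  0.49  1.21  0.    1.45 -0.25]
[ 0.918 -0.273 -0.018] [-1.00e-03 -3.00e-03 -1.63e+00]
[ 1.837 -0.522 -0.017] [-1.00e-03 -3.00e-03 -1.63e+00]
```

Request:
send_rows(rows=[{"x":0.15,"y":-0.04,"z":0,"ax":0,"ay":0,"az":-0.1,"jaw":0.09},{"x":0.35,"y":-0.1,"z":0,"ax":0,"ay":0,"az":-0.25,"jaw":0.09},{"x":0.55,"y":-0.16,"z":0,"ax":0,"ay":0,"az":-0.4,"jaw":0.09},{"x":0.75,"y":-0.22,"z":0,"ax":0,"ay":0,"az":-0.55,"jaw":0.09},{"x":0.92,"y":-0.27,"z":0,"ax":0,"ay":0,"az":-0.7,"jaw":0.09},{"x":0.92,"y":-0.27,"z":0,"ax":0,"ay":0,"az":-0.85,"jaw":0.09},{"x":0.92,"y":-0.27,"z":0,"ax":0,"ay":0,"az":-0.95,"jaw":0.09},{"x":0.92,"y":-0.27,"z":0,"ax":0,"ay":0,"az":-0.95,"jaw":0.09},{"x":0.92,"y":-0.27,"z":0,"ax":0,"ay":0,"az":-0.95,"jaw":0.09},{"x":0.92,"y":-0.27,"z":0,"ax":0,"ay":0,"az":-0.95,"jaw":0.09}])

```text
time: 16.55
tool_pos: [561.2, 43.2, 259.5]
tcp_rot: [-3.141, -0.0, 2.448]
contact_force: [-1.5, 1.0, -0.1]
grip_width: 50.2
finger_force: 0.0
```

```bash
python3 - <<'E'
from h import *
rel([(np.array([532,231.5,262]),pose(0,0,0)[1])])
E
```

```text
t 16.55 [561.2  43.2 259.5] q [-0.06  0.39  1.36  0.    1.39 -0.94]
[ 0.714  0.631 -0.012] [-0.    -0.    -0.681]
```

Request:
send_rows(rows=[{"x":0.17,"y":0.15,"z":0,"ax":0,"ay":0,"az":-0.15,"jaw":0.09},{"x":0.35,"y":0.31,"z":0,"ax":0,"ay":0,"az":-0.3,"jaw":0.09},{"x":0.53,"y":0.47,"z":0,"ax":0,"ay":0,"az":-0.45,"jaw":0.09},{"x":0.71,"y":0.63,"z":0,"ax":0,"ay":0,"az":-0.6,"jaw":0.09},{"x":0.71,"y":0.63,"z":0,"ax":0,"ay":0,"az":-0.68,"jaw":0.09},{"x":0.71,"y":0.63,"z":0,"ax":0,"ay":0,"az":-0.68,"jaw":0.09},{"x":0.71,"y":0.63,"z":0,"ax":0,"ay":0,"az":-0.68,"jaw":0.09},{"x":0.71,"y":0.63,"z":0,"ax":0,"ay":0,"az":-0.68,"jaw":0.09},{"x":0.71,"y":0.63,"z":0,"ax":0,"ay":0,"az":-0.68,"jaw":0.09},{"x":0.71,"y":0.63,"z":0,"ax":0,"ay":0,"az":-0.68,"jaw":0.09}])

```text
time: 17.8
tool_pos: [532.4, 230.7, 259.8]
tcp_rot: [3.141, 0.0, -3.122]
contact_force: [0.2, 0.3, 0.0]
grip_width: 50.0
finger_force: 0.0
```

```bash
python3 - <<'E'
from h import *
p,d,m=snap("wrist","w_v2"); p=p.astype(int); C=cloud(m,d); X,Y,Z=C[:,:,0],C[:,:,1],C[:,:,2]
def rect(M,t):
    S=C[M]
    if len(S)<20: print(t,len(S)); return
    r=cv2.minAreaRect(S[:,:2].astype(np.float32)); print(t,len(S),np.round(S.mean(0),1),np.round(r[0],1),np.round(r[1],1),round(r[2],1))
N=(abs(X-570)<90)&(abs(Y-232)<60)
M=(N&(abs(Z-46)<2)).astype(np.uint8); rect(cv2.morphologyEx(M,cv2.MORPH_OPEN,np.ones((5,5)))>0,"top")
rect(N&(Z>155)&(Z<172),"ball"); rect(N&(Z>138)&(Z<172),"ball"); print(np.sort(Z[N&(Z<180)])[-10])
rect(N&(Z>100)&(Z<135),"collar"); rect(N&(Z>75)&(Z<98)&(X>560),"plates")
o=bot.get_obs()
po=pose(-.5,72,-.25); up=pose(-.5,72,-.25,off=-65); print(po[0],up[0])
rel([up,po])
E
```

```text
top 3625 [575.2 231.6  45.9] [578.5 231.8] [112.7  70. ] 1.1
ball 450 [523.3 230.8 165. ] [524.3 230.8] [16.9 17.2] 42.5
ball 658 [530.1 230.9 157. ] [533.4 232.2] [21.2 35.3] 87.1
168.56476638530404
collar 613 [567.8 231.4 112.4] [564.2 231.4] [63.5 31.8] 0.8
plates 201 [598.9 232.3  90.9] [589.2 232.1] [51.1 29.8] 0.8
[547.45651848 231.66904624 111.5589954 ] [528.41022351 231.28806954 186.16525187]
t 17.85 [532.3 230.8 259.7] q [ 0.28  0.42  1.31  0.    1.41 -1.31]
[0.02  0.003 0.368] [ 0.    -0.239 -0.   ]
[-0.076  0.003  0.741] [ 0.    -0.239 -0.   ]
```

View pics/w_v2.png

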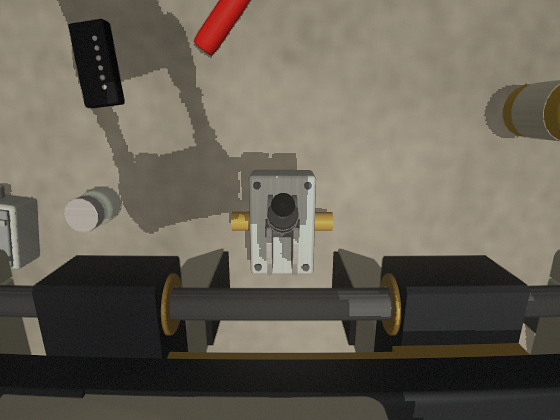

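The view shows the lever ball at (283,207), the collar just below it and the valve block at (282,221). The ball measures (524.3, 230.8), matching the expected position. I'll descend along the tilted tool axis and grip the collar.

Request:
send_rows(rows=[{"x":0.01,"y":0.003,"z":0.1,"ax":0,"ay":-0.12,"az":0,"jaw":0.09},{"x":0.02,"y":0.003,"z":0.25,"ax":0,"ay":-0.239,"az":0,"jaw":0.09},{"x":0.02,"y":0.003,"z":0.37,"ax":0,"ay":-0.239,"az":0,"jaw":0.09},{"x":-0.01,"y":0.003,"z":0.48,"ax":0,"ay":-0.239,"az":0,"jaw":0.09},{"x":-0.04,"y":0.003,"z":0.6,"ax":0,"ay":-0.239,"az":0,"jaw":0.09},{"x":-0.06,"y":0.003,"z":0.68,"ax":0,"ay":-0.239,"az":0,"jaw":0.09},{"x":-0.075,"y":0.003,"z":0.74,"ax":0,"ay":-0.239,"az":0,"jaw":0.09},{"x":-0.075,"y":0.003,"z":0.74,"ax":0,"ay":-0.239,"az":0,"jaw":0.09},{"x":-0.075,"y":0.003,"z":0.74,"ax":0,"ay":-0.239,"az":0,"jaw":0.09},{"x":-0.075,"y":0.003,"z":0.74,"ax":0,"ay":-0.239,"az":0,"jaw":0.09}])

```text
time: 19.1
tool_pos: [547.6, 232.0, 112.6]
tcp_rot: [3.141, 0.252, -3.122]
contact_force: [0.4, -1.2, -0.0]
grip_width: 49.8
finger_force: 0.0
```

Request:
send_rows(rows=[{"x":0,"y":0,"z":0,"ax":0,"ay":0,"az":0,"jaw":-0.6},{"x":0,"y":0,"z":0,"ax":0,"ay":0,"az":0,"jaw":-0.6},{"x":0,"y":0,"z":0,"ax":0,"ay":0,"az":0,"jaw":-0.6},{"x":0,"y":0,"z":0,"ax":0,"ay":0,"az":0,"jaw":-0.6},{"x":0,"y":0,"z":0,"ax":0,"ay":0,"az":0,"jaw":-0.6},{"x":0,"y":0,"z":0,"ax":0,"ay":0,"az":0,"jaw":-0.6},{"x":0,"y":0,"z":0,"ax":0,"ay":0,"az":0,"jaw":-0.6},{"x":0,"y":0,"z":0,"ax":0,"ay":0,"az":0,"jaw":-0.6},{"x":0,"y":0,"z":0,"ax":0,"ay":0,"az":0,"jaw":-0.6},{"x":0,"y":0,"z":0,"ax":0,"ay":0,"az":0,"jaw":-0.6}])

```text
time: 20.35
tool_pos: [547.3, 232.4, 111.9]
tcp_rot: [3.141, 0.251, -3.121]
contact_force: [-2.1, 4.9, 1.1]
grip_width: 25.4
finger_force: 30.0
```

```bash
python3 - <<'E'
from h import *
o=bot.get_obs();print(o["grip_width"],o["finger_force"],o["contact_force"],o["tcp_rot"])
rel([pose(-.5,72,-.25),pose(-.5,84,-.25)]+[pose(a,84.5,a/2) for a in np.arange(-.4,.55,.1)])
E
```

```text
25.350430745142667 29.999864101409912 [-2.06992891  4.87617935  1.10079511] [ 3.1407819   0.25066898 -3.12145526]
t 20.35 [547.3 232.4 111.9] q [ 0.31  0.47  1.7  -0.11  0.73 -1.21]
[-0.    -0.004  0.002] [0.001 0.001 0.   ]
[ 0.014 -0.004 -0.056] [0.001 0.001 0.   ]
[-0.023 -0.004 -0.067] [0.001 0.048 0.   ]
[-0.062 -0.004 -0.072] [0.001 0.096 0.   ]
[-0.102 -0.004 -0.072] [0.001 0.144 0.   ]
[-0.141 -0.004 -0.068] [0.001 0.192 0.   ]
[-0.179 -0.004 -0.06 ] [0.001 0.239 0.   ]
[-0.217 -0.004 -0.049] [0.001 0.287 0.   ]
[-0.253 -0.004 -0.033] [0.001 0.335 0.   ]
[-0.287 -0.004 -0.014] [0.001 0.383 0.   ]
[-0.319 -0.004  0.009] [0.001 0.43  0.   ]
[-0.349 -0.004  0.034] [0.001 0.478 0.   ]
```

Request:
send_rows(rows=[{"x":0.003,"y":0,"z":-0.012,"ax":0,"ay":0,"az":0,"jaw":-0.6},{"x":0.006,"y":0,"z":-0.024,"ax":0,"ay":0,"az":0,"jaw":-0.6},{"x":0.009,"y":0,"z":-0.036,"ax":0,"ay":0,"az":0,"jaw":-0.6},{"x":0.012,"y":0,"z":-0.048,"ax":0,"ay":0,"az":0,"jaw":-0.6},{"x":0.015,"y":0,"z":-0.06,"ax":0,"ay":0,"az":0,"jaw":-0.6},{"x":0.018,"y":0,"z":-0.07,"ax":0,"ay":0,"az":0,"jaw":-0.6},{"x":0.018,"y":0,"z":-0.07,"ax":0,"ay":0,"az":0,"jaw":-0.6},{"x":0.018,"y":0,"z":-0.07,"ax":0,"ay":0,"az":0,"jaw":-0.6},{"x":0.018,"y":0,"z":-0.07,"ax":0,"ay":0,"az":0,"jaw":-0.6},{"x":0.018,"y":0,"z":-0.07,"ax":0,"ay":0,"az":0,"jaw":-0.6}])

```text
time: 21.6
tool_pos: [541.0, 232.2, 123.4]
tcp_rot: [3.141, 0.251, -3.122]
contact_force: [6.1, 7.2, -9.4]
grip_width: 25.1
finger_force: 30.0
```

```bash
python3 - <<'E'
from h import *
o=bot.get_obs();print(o["grip_width"],o["finger_force"],o["contact_force"],o["tcp_rot"])
d=np.array(o["tool_pos"])-pose(-.5,72,-.25)[0]; print("along lever",d@[-.479,0,.878], "perp",d@[.878,0,.479])
E
```

```text
25.121822113887593 29.993258714675903 [ 6.07384159  7.15565199 -9.39155972] [ 3.14066074  0.2508718  -3.12166192]
along lever 13.540778226794139 perp -0.013021829605071717
```

The collar is lifted about 13 mm with an 11 N pull, which matches fully lifted. Now for the swing arc.

```bash
python3 - <<'E'
from h import *
rel([pose(a,86,a/2) for a in [-.4,-.3,-.2,-.1,0,.1,.2,.3,.4,.47,.5,.53]],off0=pose(-.5,86,-.25))
E
```

```text
t 21.6 [541.  232.2 123.4] q [ 0.31  0.45  1.71 -0.1   0.75 -1.21]
[-0.039 -0.    -0.009] [-0.     0.048 -0.   ]
[-0.079 -0.    -0.013] [-0.     0.095 -0.   ]
[-0.119 -0.    -0.014] [-0.     0.143 -0.   ]
[-0.159 -0.    -0.01 ] [-0.     0.191 -0.   ]
[-0.198 -0.    -0.002] [-0.     0.239 -0.   ]
[-0.236  0.     0.01 ] [-0.     0.286 -0.   ]
[-0.273  0.     0.026] [-0.     0.334 -0.   ]
[-0.308 -0.     0.045] [-0.     0.382 -0.   ]
[-0.341 -0.     0.068] [-0.    0.43 -0.  ]
[-0.362 -0.     0.086] [-0.     0.463 -0.   ]
[-0.371 -0.     0.095] [-0.     0.477  0.   ]
[-0.379 -0.     0.103] [-0.     0.492  0.   ]
```

Request:
send_rows(rows=[{"x":-0.039,"y":0.002,"z":-0.009,"ax":0,"ay":0.048,"az":0,"jaw":-0.6},{"x":-0.079,"y":0.002,"z":-0.013,"ax":0,"ay":0.095,"az":0,"jaw":-0.6},{"x":-0.119,"y":0.002,"z":-0.014,"ax":0,"ay":0.143,"az":0,"jaw":-0.6},{"x":-0.159,"y":0.002,"z":-0.01,"ax":0,"ay":0.191,"az":0,"jaw":-0.6},{"x":-0.198,"y":0.002,"z":-0.002,"ax":0,"ay":0.239,"az":0,"jaw":-0.6},{"x":-0.236,"y":0.002,"z":0.01,"ax":0,"ay":0.286,"az":0,"jaw":-0.6},{"x":-0.273,"y":0.002,"z":0.026,"ax":0,"ay":0.334,"az":0,"jaw":-0.6},{"x":-0.308,"y":0.002,"z":0.045,"ax":0,"ay":0.382,"az":0,"jaw":-0.6},{"x":-0.341,"y":0.002,"z":0.068,"ax":0,"ay":0.43,"az":0,"jaw":-0.6},{"x":-0.341,"y":0.002,"z":0.068,"ax":0,"ay":0.43,"az":0,"jaw":-0.6}])

```text
time: 22.85
tool_pos: [608.3, 233.5, 125.3]
tcp_rot: [-3.141, -0.207, -3.122]
contact_force: [-2.7, 2.9, -6.0]
grip_width: 25.2
finger_force: 30.0
```

```bash
python3 - <<'E'
from h import *
o=bot.get_obs();print(o["grip_width"],o["finger_force"],o["contact_force"],o["tcp_rot"])
p=np.array(o["tool_pos"]); R=Ro.from_euler('xyz',o["tcp_rot"]).as_matrix(); c=p-12*R[:,2]-[579,232.3,60]; print("al",np.arctan2(c[0],c[2]),"s",np.hypot(c[0],c[2]))
rel([pose(a,86,a/2) for a in [.47,.5,.53]],off0=pose(.4,86,.2))
E
```

```text
25.197612060492528 29.994179606437683 [-2.69858869  2.87377141 -5.98561523] [-3.14129527 -0.2072546  -3.12184733]
al 0.391526671311664 s 83.34324295011663
t 22.85 [608.3 233.5 125.3] q [ 0.23  0.78  1.06  0.04  1.5  -1.37]
[-0.027  0.     0.007] [ 0.     0.033 -0.   ]
[-0.039 -0.     0.011] [-0.     0.048  0.   ]
[-0.05   0.     0.015] [0.    0.062 0.   ]
```

Request:
send_rows(rows=[{"x":-0.014,"y":0,"z":0,"ax":0,"ay":0.016,"az":0,"jaw":-0.6},{"x":-0.027,"y":0,"z":0.002,"ax":0,"ay":0.033,"az":0,"jaw":-0.6},{"x":-0.039,"y":0,"z":0.006,"ax":0,"ay":0.048,"az":0,"jaw":-0.6},{"x":-0.05,"y":0,"z":0.01,"ax":0,"ay":0.062,"az":0,"jaw":-0.6},{"x":-0.05,"y":0,"z":0.01,"ax":0,"ay":0.062,"az":0,"jaw":-0.6},{"x":-0.05,"y":0,"z":0.01,"ax":0,"ay":0.062,"az":0,"jaw":-0.6},{"x":-0.05,"y":0,"z":0.01,"ax":0,"ay":0.062,"az":0,"jaw":-0.6},{"x":-0.05,"y":0,"z":0.01,"ax":0,"ay":0.062,"az":0,"jaw":-0.6},{"x":-0.05,"y":0,"z":0.01,"ax":0,"ay":0.062,"az":0,"jaw":-0.6},{"x":-0.05,"y":0,"z":0.01,"ax":0,"ay":0.062,"az":0,"jaw":-0.6}])

```text
time: 24.1
tool_pos: [616.4, 233.6, 121.5]
tcp_rot: [-3.141, -0.273, -3.121]
contact_force: [-6.1, 1.6, -8.4]
grip_width: 25.3
finger_force: 30.0
```

```bash
cat >> h.py <<'E'
def lev():
    o=bot.get_obs();print(o["grip_width"],o["contact_force"],o["tcp_rot"],o["joint_positions"])
    p=np.array(o["tool_pos"]); R=Ro.from_euler('xyz',o["tcp_rot"]).as_matrix(); c=p-12*R[:,2]-[579,232.3,60]; print("al",np.arctan2(c[0],c[2]),"s",np.hypot(c[0],c[2]))
E
python3 -c "
from h import *
lev()"
```

```text
25.258984552811786 [-6.12280767  1.56657157 -8.37029859] [-3.14051543 -0.27320676 -3.12137693] [ 0.22049262  0.84262232  0.95857715  0.05268448  1.60855368 -1.37578144]
al 0.5076865116489591 s 83.64058219469288
```

Request:
send_rows(rows=[{"x":-0.007,"y":0,"z":0.002,"ax":0,"ay":0,"az":0,"jaw":-0.6},{"x":-0.014,"y":0,"z":0.004,"ax":0,"ay":0,"az":0,"jaw":-0.6},{"x":-0.02,"y":0,"z":0.006,"ax":0,"ay":0,"az":0,"jaw":-0.6},{"x":-0.02,"y":0,"z":0.006,"ax":0,"ay":0,"az":0,"jaw":-0.6},{"x":-0.02,"y":0,"z":0.006,"ax":0,"ay":0,"az":0,"jaw":-0.6},{"x":-0.02,"y":0,"z":0.006,"ax":0,"ay":0,"az":0,"jaw":-0.6},{"x":-0.02,"y":0,"z":0.006,"ax":0,"ay":0,"az":0,"jaw":-0.6},{"x":-0.02,"y":0,"z":0.006,"ax":0,"ay":0,"az":0,"jaw":-0.6},{"x":-0.02,"y":0,"z":0.006,"ax":0,"ay":0,"az":0,"jaw":-0.6},{"x":-0.02,"y":0,"z":0.006,"ax":0,"ay":0,"az":0,"jaw":-0.6}])

```text
time: 25.35
tool_pos: [618.4, 233.7, 119.8]
tcp_rot: [-3.14, -0.277, -3.121]
contact_force: [-12.2, 2.8, -4.1]
grip_width: 25.2
finger_force: 30.0
```

```bash
python3 -c "
from h import *
lev()"
```

```text
25.170102744829546 [-12.1978324    2.81032422  -4.082799  ] [-3.14010646 -0.27697871 -3.12104489] [ 0.21989002  0.85072098  0.94761669  0.05276974  1.61523929 -1.37653158]
al 0.5393601620082616 s 83.16862325491437
```

The lever is at the far stop, with 8.7 N across it. I'll lower the collar into the notch, then release and back away.

Request:
send_rows(rows=[{"x":0.002,"y":0,"z":0.01,"ax":0,"ay":0,"az":0,"jaw":-0.6},{"x":0.004,"y":0,"z":0.02,"ax":0,"ay":0,"az":0,"jaw":-0.6},{"x":0.007,"y":0,"z":0.03,"ax":0,"ay":0,"az":0,"jaw":-0.6},{"x":0.009,"y":0,"z":0.04,"ax":0,"ay":0,"az":0,"jaw":-0.6},{"x":0.012,"y":0,"z":0.054,"ax":0,"ay":0,"az":0,"jaw":-0.6},{"x":0.012,"y":0,"z":0.054,"ax":0,"ay":0,"az":0,"jaw":-0.6},{"x":0.012,"y":0,"z":0.054,"ax":0,"ay":0,"az":0,"jaw":-0.6},{"x":0.012,"y":0,"z":0.054,"ax":0,"ay":0,"az":0,"jaw":-0.6},{"x":0.012,"y":0,"z":0.054,"ax":0,"ay":0,"az":0,"jaw":-0.6},{"x":0.012,"y":0,"z":0.054,"ax":0,"ay":0,"az":0,"jaw":-0.6}])

```text
time: 26.6
tool_pos: [615.4, 233.7, 113.4]
tcp_rot: [-3.141, -0.27, -3.121]
contact_force: [-8.6, 1.7, 8.8]
grip_width: 25.1
finger_force: 30.0
```

```bash
python3 -c "
from h import *
lev()"
```

```text
25.08662756130028 [-8.57579437  1.69523758  8.7956414 ] [-3.14129656 -0.26985505 -3.12106012] [ 0.22085778  0.84455511  0.97654449  0.05278842  1.58523926 -1.37677846]
al 0.5469834346290354 s 76.06672823421411
```

Request:
send_rows(rows=[{"x":0,"y":0,"z":0,"ax":0,"ay":0,"az":0,"jaw":0.09},{"x":0,"y":0,"z":0,"ax":0,"ay":0,"az":0,"jaw":0.09},{"x":0,"y":0,"z":0,"ax":0,"ay":0,"az":0,"jaw":0.09},{"x":0,"y":0,"z":0,"ax":0,"ay":0,"az":0,"jaw":0.09},{"x":0,"y":0,"z":-0.15,"ax":0,"ay":0,"az":0,"jaw":0.09},{"x":0,"y":0,"z":-0.35,"ax":0,"ay":0,"az":0,"jaw":0.09},{"x":0,"y":0,"z":-0.55,"ax":0,"ay":0,"az":0,"jaw":0.09},{"x":0.15,"y":0,"z":-0.75,"ax":0,"ay":-0.15,"az":0,"jaw":0.09},{"x":0.3,"y":0,"z":-0.75,"ax":0,"ay":-0.26,"az":0,"jaw":0.09},{"x":0.3,"y":0,"z":-0.75,"ax":0,"ay":-0.26,"az":0,"jaw":0.09}])

```text
time: 27.85
tool_pos: [594.3, 233.4, 273.3]
tcp_rot: [-3.141, 0.005, -3.12]
contact_force: [0.4, 0.7, 0.9]
grip_width: 50.3
finger_force: 0.0
```

```bash
python3 - <<'E'
from h import *
for n in("w_end","s_end"):
    p,d,m=snap(n[0]=="w" and "wrist" or "scene",n); p=p.astype(int); C=cloud(m,d); X,Y,Z=C[:,:,0],C[:,:,1],C[:,:,2]
    N=(abs(X-600)<90)&(abs(Y-232)<15)&(Z>105)&(Z<180); S=C[N]
    B=S[(S[:,2]>160)&(p[N].max(1)<60)]; print(n,"ball xy",np.median(B,0),"top",np.percentile(S[:,2],99.5), "expect",579+113*.479,60+113*.878+9)
    # profile across lever for al=.5
    ax=np.array([.479,.878]); rr=(S[:,[0,2]]-[579,60]); s=rr@ax; q=rr@[-.878,.479]
    for a in range(46,124,4):
        k=(s>=a)&(s<a+4)
        if k.sum()>3: print(a,k.sum(),"w",round(np.ptp(S[k,1]),1),"q",round(q[k].max(),1),end="; ")
    print()
a=cv2.imread("pics/w_end.png"); b=cv2.imread("pics/s_end.png")
cv2.imwrite("pics/end.png",np.hstack([cv2.resize(a[90:290,180:380],(400,400),interpolation=3),cv2.resize(b[215:315,300:400],(400,400),interpolation=3)]))
rel([])
E
```

```text
w_end ball xy [630.38278035 232.47568603 165.70343135] top 168.47453888981815 expect 633.127 168.214
46 94 w 29.2 q 16.3; 50 39 w 14.1 q 9.1; 58 57 w 23.9 q 13.4; 62 81 w 26.7 q 14.4; 66 98 w 26.5 q 14.4; 70 87 w 24.3 q 13.2; 74 68 w 24.0 q 13.5; 78 123 w 26.0 q 14.0; 82 282 w 24.7 q 13.6; 86 134 w 23.6 q 13.1; 90 41 w 9.6 q 6.2; 94 46 w 9.5 q 6.3; 98 40 w 9.4 q 5.5; 102 34 w 9.3 q 6.0; 106 20 w 14.0 q 8.3; 110 69 w 17.4 q 10.1; 114 115 w 16.4 q 10.1; 118 162 w 14.6 q 8.2; 122 10 w 4.8 q 4.3; 
s_end ball xy [636.39497564 236.80326631 164.86672427] top 169.62438293366537 expect 633.127 168.214
46 9 w 26.7 q 15.4; 62 5 w 7.5 q 0.8; 66 7 w 6.7 q 10.5; 78 8 w 11.4 q 10.5; 82 32 w 22.4 q 12.4; 86 21 w 17.8 q 11.4; 90 4 w 6.9 q 3.6; 114 16 w 16.2 q 7.6; 118 28 w 13.2 q 5.3; 122 4 w 5.0 q 3.2; 
t 27.95 [598.8 233.4 273.7] q [ 0.25  0.54  1.09 -0.    1.51 -1.34]
```

View pics/end.png

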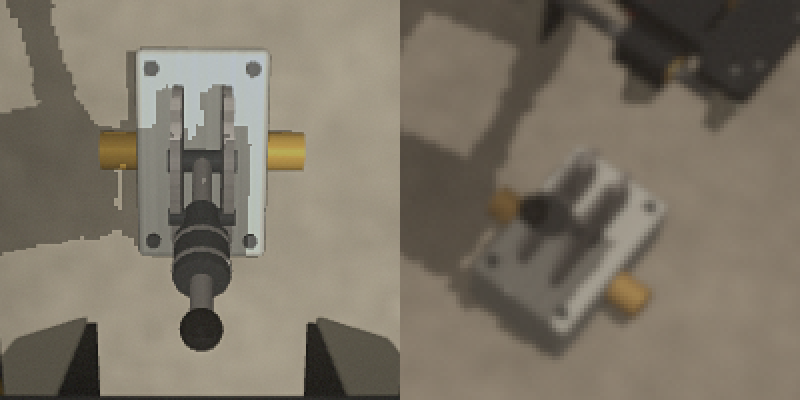

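The lever is over on its open side (ball at (202,328) in the left crop). I'll compare the collar profile with the original seated one, in finer bins.

```bash
python3 - <<'E'
from h import *
for n,sg in(("w_valve",-1),("w_v2",-1),("w_end",1)):
    z=np.load(n+".npz"); m={k:z[k] for k in("f","cx","cy","k","Rc","c")}; C=cloud(m,z["d"]).reshape(-1,3)
    S=C[(abs(C[:,0]-579)<90)&(abs(C[:,1]-232)<16)&(C[:,2]>100)&(C[:,2]<175)]
    B=S[S[:,2]>154+4]; A=np.c_[2*B,np.ones(len(B))]; x=np.linalg.lstsq(A,(B**2).sum(1),rcond=None)[0][:3]
    v=x-[579,232.1,60]; print(n,"ball",x.round(1),"al",np.arctan2(v[0],v[2]).round(3),"len",np.linalg.norm(v).round(1))
    al=sg*.5; r=S[:,[0,2]]-[579,60]; s=r@[np.sin(al),np.cos(al)]; q=np.hypot(r@[np.cos(al),-np.sin(al)],S[:,1]-232.1)
    k=(q>9)&(q<15); print(" collar s range",np.percentile(s[k&(s<104)],[0.5,1,2,5,50,95,98,99,99.5]).round(1))
    t=k&(s>80)&(s<100); print(" top-face s", np.percentile(s[(q>7)&(q<11.5)&(s>78)&(s<102)],[10,50,90]).round(1))
E
```

```text
w_valve ball [524.6 231.  159.9] al -0.498 len 113.8
 collar s range [44.4 45.3 46.2 47.2 80.6 86.5 86.9 87.1 87.3]
 top-face s [84.9 85.9 86.8]
w_v2 ball [524.6 230.8 159.9] al -0.499 len 113.8
 collar s range [44.2 45.  46.3 47.1 84.1 86.8 87.2 87.3 87.5]
 top-face s [85.2 86.  86.9]
w_end ball [632.9 232.7 159.7] al 0.496 len 113.3
 collar s range [41.9 43.7 44.5 46.5 73.9 86.1 86.5 86.7 86.8]
 top-face s [85.2 85.9 86.6]
```

The collar's top face is at 85.9 mm, the same as when it was seated at the start. The lever is at +0.496 rad, so it is on its stop. Handing in.

```bash
python3 -c "
from plant import bot
print(bot.close_job())"
```

```text
the job is handed in; nothing more can be done
None
```

The job is handed in, but the reply gave no verdict. By my camera measurements, the knob is on its mark, the lock is fully home, the lever is at its open stop with the collar seated in the notch, and the arm never went near the bystanders; it took about 28 s of the 61 s allowed.

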